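Set the length stop on the welding table

TASK

Set the length stop: press down the spring pad in the middle of the carriage to free its brake, keep it pressed while you push the carriage along the rail until it rests against the stop block with the round knob on top, then let go so that the brake holds it there. Never force the carriage along with the brake on, do not pick anything up, and leave the steel offcuts and the brush where they lie.

Things in the scene. Friction and masses are not known exactly. Their poses are not given: they have to be found in the camera images.
- rail: Aluminium rail fixed flat on the table, 480 mm long (its own y), 50 mm wide (x), 22 mm high, with a 90 x 30 x 10 mm bolted foot across each end. Origin: centre of its underside, at table height. The carriage slides along its y axis.
- carriage (a joint): Position of the carriage along the rail's y axis in m; 0 = middle of the rail. With the brake on 11 to 18 N along the rail would drag it (forbidden); with the pad pressed about 1 N plus 5 N per m/s.
- carriage_mid (a point): Centre of the grey carriage on the rail, 32.5 mm above the table, axes as the rail's. Carriage 90 mm long (y), 70 mm wide (x), with an upright cheek at each end (20 mm thick in y, full width, top 54.5 mm above the table). Between the cheeks a pocket 50 mm long, open above and to both sides (x), holds the pad: shut fingertips fit in, press the pad and push a cheek.
- pad_top (a point): Centre of the upper face of the black ribbed rubber pad in the pocket; pad 47 mm (y) x 44 mm (x), its face 42.5 mm above the table when up, 12 mm below the tops of the cheeks. It moves straight down on a spring.
- pad (a joint): How far the pad is pressed down in m: about 0 = up (brake on), 0.005 = fully down against its end. Starts to yield at about 9 N, fully down at about 11.5 N; the brake is free once it has gone down 0.5 mm; 2 to 4 mm is a good working depth.
- index_stop_mid (a point): Marked stop: fixed steel block on the rail, 64 (x) x 24 (y, along the rail) x 26 mm, top 48 mm above the table, with a round knob of 32 mm diameter on it, top 66 mm above the table. The point is its centre in plan, 32.5 mm above the table. It may be on either side of the carriage (+y or -y). When they touch, carriage_mid and this point are 57 mm apart.
- plain_stop_mid (a point): The other stop: the same block without a knob, on the other side of the carriage. The point is its centre in plan, 32.5 mm above the table. Not the target.
- tube_up: Bystander: loose square steel tube offcut 40 x 40 mm, standing 55 mm tall; origin at the centre of its underside.
- tube_flat: Bystander: loose square steel tube offcut 30 x 30 mm, 80 mm long (its y), lying; origin at the centre of its underside.
- angle: Bystander: loose piece of steel angle 40 mm wide (x), 70 mm long (y), 40 mm high, the upright leg at its -x edge; origin at the centre of its underside.
- brush: Bystander: loose hand brush 200 mm long, lying along its x axis; origin on its underside near the middle.

How it is judged:
By the outcome, as a careful person would: the job done as asked, in the order asked, and still so for the second after the job is handed in, with the robot touching nothing.
It also fails if it takes over 35 s, if anything falls off the work surface, if the arm or the gripper's body presses on something with over 40 N, if the wrist force passes 120 N, or if a joint passes its speed limit or range.

ROBOT

A 6-joint arm with a two-finger parallel gripper is mounted at the origin on the work surface. World frame = base frame: x ahead of the robot, y to its left, z up, the work surface at z = 0. Lengths are in m, angles in rad, forces in N, time in s.
With the tool pointing down it reaches from about 0.3 to 0.75 m from the base axis. Payload 8.5 kg.
Tool frame: the origin (TCP) lies at the very end of the fingers, on their centre line; the grasp point (between the pads) lies 19 mm behind it; z points along the fingers, y is the line along which they close (so a half turn about z gives the same grasp; the last joint's range is limited). The gripper opens to 85 mm and grips with 20 to 120 N. Pads are 22 mm wide; open, the fingers measure 114 mm over their backs; the gripper's body (76 mm by 85 mm) begins 54 mm behind the grasp point. The pads swing forward as they close: fully open they stand 13 mm farther back than shut.
Start: joints at [-1.448, 0.381, 1.297, -0, 1.464, -0.215], TCP at [0.182, -0.519, 0.231] pointing down, gripper open.
Joint ranges: [-3.11, 3.11], [-0.89, 2.33], [0.22, 2.48], [-1.42, 4.56], [0.17, 2.85], [-2.88, 2.88]. Speed limits (rad/s): [2.39, 2.39, 3.14, 3.14, 3.14, 3.14].

INTERFACE

Orientations are given as a unit quaternion [w, x, y, z].
In Python, from station import manip gives the robot as it stands.
- The arm moves only by the shell command python3 drive.py 'ROWS' [OPENING] [FORCE]. ROWS is one flat JSON list of numbers that holds 1 to 8 rows one after another, with no inner brackets; each row has 6 numbers: dx, dy, dz in units of 50 mm, then a rotation vector rx, ry, rz in units of 0.2 rad; each row shifts and turns the commanded pose from where the row before left it, along the tool's axes as they then stand; what a row does not reach is not made up. A row lasts 1/12 s, in which the tool goes at most 0.0417 m and 0.125 rad, less where a joint would pass 70% of its speed; a pose out of reach is approached as far as the arm can. OPENING is the opening from 0.0 (shut) to 1.0 (fully open), set as the command begins (- or left out keeps the last). The fingers move at their own pace and stop on an object; FORCE is the grip in N (left out, the last holds). Time passes only in rows, so rows that do not move let the fingers close. It prints the time, the measured TCP pose, the force, the opening and the grip force at its end. Input that does not fit is refused with a message, and nothing moves.
- manip.read_state(): the state, without advancing time (a new reading comes with each control period).
- manip.read_camera(name): name is "side" or "top" or "wrist"; returns a dict with "pixels" (420x560x3 uint8, red, green, blue), "fx", "fy", "cx", "cy" (pixels), "distortion" ([k1, k2, p1, p2, k3] as OpenCV has them; the pictures are not rectified), "xyz" and "attitude" of the camera in the world. Camera axes: x right, y up, looking along -z (the intrinsics and any distortion apply to the point x, -y, -z); pixel columns grow to the right and rows downward; lengths in m; the calibration is good to about 2 mm. A picture is of the moment at which its call begins. There is no depth.
- manip.finish_job(): hands the job in; it is judged then, once.
The state is a dict: "clock": time; "joints": joint angles; "joint_vel": joint speeds; "tau": joint torques, N m; "position": TCP position; "ee_rot": TCP orientation; "force": force on the tool from outside, world axes, zero at the start; "ft_torque": the same for the moment, N m; "grip_width": opening from 0.0 (shut) to 1.0 (fully open); "grip_force": force on a finger pad.
Only numpy, scipy, OpenCV 4.12 (cv2) and the standard library are available. Lean on these libraries where they do the work, as an engineer would, in place of code of your own. Each camera call takes 0.05 s, during which the arm holds its last target. There are 200 camera calls.

## Working session

There is one attempt and no reset: what is moved stays moved. The work goes in short steps, Python scripts to look and compute and a shell command to move; the robot and the scene stay as the last step left them, time stands still between calls to the robot, and variables do not carry over. Pictures are saved under pics/ and viewed, at most 10 in all, crops included, and the job is handed in when it is done.

```bash
ls; mkdir -p pics; python3 - <<'E'
from station import manip
import cv2,numpy as np
s=manip.read_state();print(s['clock'],s['position'],s['ee_rot'],s['force'],s['grip_width'])
for n in ['top','side']:
    c=manip.read_camera(n);cv2.imwrite(f'pics/{n}0.png',c['pixels'][:,:,::-1]);print(n,{k:v for k,v in c.items() if k!='pixels'})
E
```

```text
drive.py
pics
station.py
0.0 [ 0.18226215 -0.51862517  0.23072016] [-7.10010384e-04  9.85764699e-01  1.68129272e-01  3.36468499e-05] [-0.56712636  0.1728679  -0.37273987] 1.003177604138665
top {'fx': 480.23741264635777, 'fy': 480.23741264635777, 'cx': 273.41080604395876, 'cy': 204.26999299135576, 'distortion': array([0.02277518, 0.        , 0.        , 0.        , 0.        ]), 'xyz': array([0.47570811, 0.0396182 , 0.97700269]), 'attitude': array([-0.70184959, -0.01463001,  0.03425606,  0.71135058])}
side {'fx': 450.57979091354565, 'fy': 450.57979091354565, 'cx': 278.7058753217044, 'cy': 202.7661801730997, 'distortion': array([-0.0905314,  0.       ,  0.       ,  0.       ,  0.       ]), 'xyz': array([0.25523127, 0.51821621, 0.42448711]), 'attitude': array([-0.24344167, -0.12774713,  0.47306106,  0.83703647])}
```

View pics/top0.png

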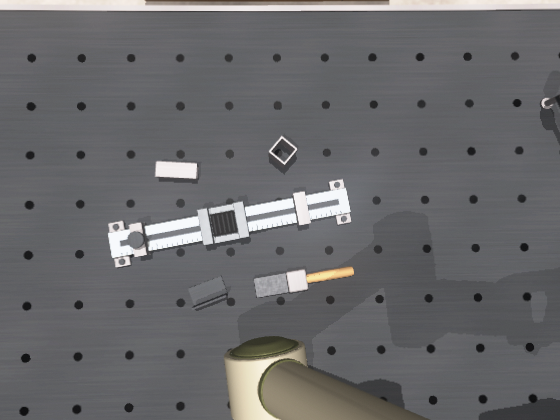

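View pics/side0.png

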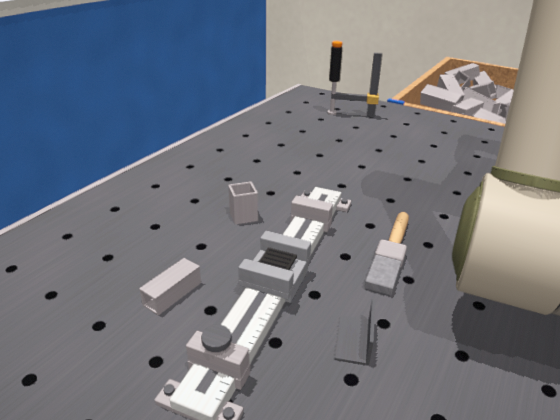

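The top view shows the knobbed stop at about (136,240), the carriage and pad at (223,222), and the plain stop at (302,208). In the side view the knob is at (217,338) and the pad at (278,262). I'll zoom in on both for exact pixels.

```bash
python3 - <<'E'
import cv2
a=cv2.imread('pics/top0.png')[180:280,100:260];cv2.imwrite('pics/tc.png',cv2.resize(a,None,fx=5,fy=5,interpolation=cv2.INTER_CUBIC))
a=cv2.imread('pics/side0.png')[220:380,170:330];cv2.imwrite('pics/sc.png',cv2.resize(a,(592,592),interpolation=cv2.INTER_CUBIC))
E
```

```text
(no output)
```

View pics/tc.png

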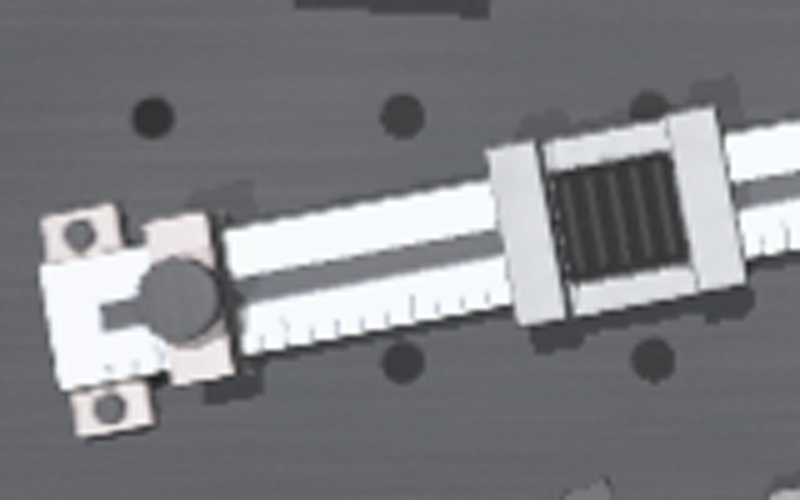

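View pics/sc.png

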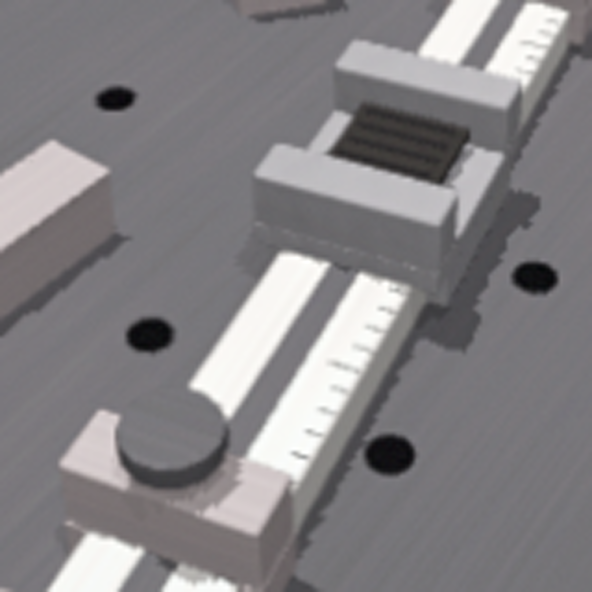

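```bash
cat > h.py <<'E'
from station import manip
import cv2,numpy as np
from scipy.spatial.transform import Rotation as R
def Rq(q): q=np.asarray(q); return R.from_quat([q[1],q[2],q[3],q[0]]).as_matrix()
def ray(c,p):
    K=np.array([[c['fx'],0,c['cx']],[0,c['fy'],c['cy']],[0,0,1]])
    x,y=cv2.undistortPoints(np.array([[p]],float),K,c['distortion'])[0,0]
    d=Rq(c['attitude'])@[x,-y,-1]; return c['xyz'],d/np.linalg.norm(d)
def plane(c,p,z): o,d=ray(c,p); return o+d*(z-o[2])/d[2]
def tri(rs):
    A=sum(np.eye(3)-np.outer(d,d) for o,d in rs);b=sum((np.eye(3)-np.outer(d,d))@o for o,d in rs)
    X=np.linalg.solve(A,b); return X,[np.linalg.norm(np.cross(X-o,d)) for o,d in rs]
E
python3 - <<'E'
from h import *
t=manip.read_camera('top');s=manip.read_camera('side')
tu=lambda U:((U[0]+.5)/5-.5+100,(U[1]+.5)/5-.5+180)
su=lambda U:((U[0]+.5)/3.7-.5+170,(U[1]+.5)/3.7-.5+220)
P={'TL':((487,150),(255,183)),'BL':((520,326),(450,236)),'TR':((715,106),(353,40)),'BR':((747,288),(521,86)),'knob':((180,299),(173,428))}
X={}
for k,(a,b) in P.items():
    X[k],r=tri([ray(t,tu(a)),ray(s,su(b))]);print(k,X[k].round(4),np.round(r,4), plane(t,tu(a),.066 if k=='knob' else .0545).round(4),plane(s,su(b),.066 if k=='knob' else .0545).round(4))
for nm,f in (('tri',lambda k:X[k]),('top',lambda k:plane(t,tu(P[k][0]),.066 if k=='knob' else .0545)),('side',lambda k:plane(s,su(P[k][1]),.066 if k=='knob' else .0545))):
    C=sum(f(k) for k in('TL','BL','TR','BR'))/4; y=(f('TL')+f('BL')-f('TR')-f('BR'))/2
    d=f('knob')-C; print(nm,'C',C.round(4),'ydir',np.degrees(np.arctan2(-y[0],y[1])).round(2),'len',np.linalg.norm(y[:2]).round(4),'knobdist',np.linalg.norm(d[:2]).round(4),np.degrees(np.arctan2(-d[0],d[1])).round(2))
pc=np.mean([plane(t,tu(p),.0425) for p in((553,170),(668,152),(692,268),(570,283))],0);print('pad',pc.round(4))
st=manip.read_state();T=Rq(st['ee_rot']);print(T.round(3))
E
```

```text
TL [0.5313 0.1607 0.0503] [0.0001 0.0001] [0.531  0.1601 0.0545] [0.5283 0.1647 0.0545]
BL [0.4622 0.1476 0.0498] [0.0016 0.0016] [0.4637 0.1478 0.0545] [0.4582 0.1516 0.0545]
TR [0.5475 0.0731 0.0536] [0.0007 0.0007] [0.5469 0.0727 0.0545] [0.5474 0.0744 0.0545]
BR [0.4783 0.0619 0.0524] [0.0016 0.0016] [0.4768 0.0612 0.0545] [0.4784 0.0651 0.0545]
knob [0.4762 0.2737 0.0649] [0.0004 0.0004] [0.4759 0.2732 0.066 ] [0.4759 0.2747 0.066 ]
tri C [0.5048 0.1108 0.0515] ydir 10.54 len 0.0881 knobdist 0.1654 9.96
top C [0.5046 0.1104 0.0545] ydir 9.47 len 0.0882 knobdist 0.1653 10.01
side C [0.5031 0.114  0.0545] ydir 12.56 len 0.0905 knobdist 0.163 9.59
pad [0.5046 0.1101 0.0425]
[[ 0.943  0.331 -0.   ]
 [ 0.331 -0.943  0.001]
 [ 0.    -0.001 -1.   ]]
```
Rail direction ~10° : u = (-sin10, cos10) = (-.174,.985). Carriage at C (0.5045,0.1108). Travel = 0.165-0.057 = ~0.108.

Units first: shifts go in units of 50 mm and turns go in units of 0.2 rad. So -0.0313 m is -0.626, 0.0237 m is 0.474, 0.0815 rad is 0.4075.

```bash
python3 drive.py '[0,0,0,0,0,0.4075,0,0,0,0,0,0.4075,0.474,-0.626,0,0,0,0,0.474,-0.626,0,0,0,0,0.474,-0.626,0,0,0,0,0.474,-0.626,0,0,0,0,0.474,-0.626,0,0,0,0,0.474,-0.626,0,0,0,0]' 0 40
python3 drive.py '[0.474,-0.626,0,0,0,0,0.474,-0.626,0,0,0,0,0.474,-0.626,0,0,0,0,0.474,-0.626,0,0,0,0,0.474,-0.626,0,0,0,0,0.474,-0.626,0,0,0,0,0.474,-0.626,0,0,0,0,0.474,-0.626,0,0,0,0]'
cat >> h.py <<'E'
def go(p,ang=10):
    """offset in tool axes to world target p, and turn about tool z to bring tool -y onto rail y"""
    s=manip.read_state();T=Rq(s['ee_rot']);a=np.radians(ang)
    cur=np.arctan2(T[0,1],-T[1,1])
    print('t',round(s['clock'],2),'pos',s['position'].round(4),'F',s['force'].round(2),'w',round(s['grip_width'],3),'tool off',(T.T@(np.array(p)-s['position'])).round(4),'rail angle',np.degrees(cur).round(2),'rz',round(cur-a,4))
E
python3 -c "
from h import *
go([.5045,.1108,.1])"
```

```text
clock: 0.87
position: [0.29, -0.3074, 0.2313]
ee_rot: [-0.0, 0.996, 0.087, 0.0]
force: [1.1, -0.5, 0.7]
grip_width: 0.0
grip_force: 0.0
clock: 1.53
position: [0.4332, -0.0276, 0.2314]
ee_rot: [0.0, 0.996, 0.087, 0.0]
force: [1.0, -1.6, 1.0]
grip_width: 0.002
grip_force: 0.0
t 1.53 pos [ 0.4332 -0.0276  0.2314] F [ 1.04 -1.61  0.96] w 0.002 tool off [ 0.0942 -0.1239  0.1314] rail angle 10.02 rz 0.0003
```

```bash
python3 drive.py '[0.47,-0.62,0.2,0,0,0,0.47,-0.62,0.4,0,0,0,0.47,-0.6,0.4,0,0,0,0.2,-0.28,0.4,0,0,0,0.1,-0.12,0.4,0,0,0,0,0,0.4,0,0,0,0,0,0,0,0,0,0,0,0,0,0,0]'
python3 - <<'E'
from h import *
go([.5045,.1108,.06])
c=manip.read_camera('wrist');cv2.imwrite('pics/w1.png',c['pixels'][:,:,::-1])
E
```

```text
clock: 2.2
position: [0.4958, 0.0928, 0.1227]
ee_rot: [-0.0, 0.996, 0.087, -0.001]
force: [0.6, -0.4, -0.7]
grip_width: 0.003
grip_force: 0.0
t 2.2 pos [0.4958 0.0928 0.1227] F [ 0.62 -0.38 -0.66] w 0.003 tool off [ 0.0118 -0.0162  0.0627] rail angle 10.02 rz 0.0003
```

View pics/w1.png

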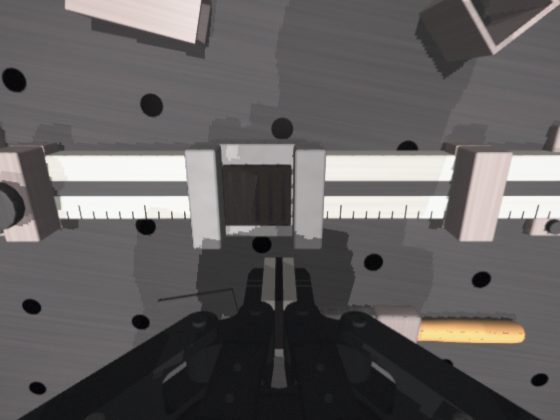

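The wrist view shows the rail level in the image, so the 10° angle is right. The carriage's outer top edges are at columns ~187–194 and 323, rows 150–248, with the pad at (257,195) and the knob at the left edge. I'll use this view to cross-check the centre.

```bash
python3 - <<'E'
from h import *
c=manip.read_camera('wrist');f=lambda p,z:plane(c,p,z)
Q=[f(p,.0545) for p in((187,150),(194,248),(323,150),(323,248))]
print(np.round(Q,4),'C',np.mean(Q,0).round(4))
print('pad',np.mean([f(p,.0425) for p in((223,165),(291,165),(291,226),(223,226))],0).round(4))
E
```

```text
[[0.5334 0.1583 0.0545]
 [0.4658 0.1476 0.0545]
 [0.5483 0.0738 0.0545]
 [0.4814 0.059  0.0545]] C [0.5072 0.1097 0.0545]
pad [0.5068 0.1102 0.0425]
```

```bash
python3 drive.py '[0.256,-0.314,0,0,0,0,0,0,0.4,0,0,0,0,0,0.4,0,0,0,0,0,0.24,0,0,0,0,0,0,0,0,0,0,0,0,0,0,0]'
python3 - <<'E'
from h import *
go([.5055,.1105,.046])
E
```

```text
clock: 2.8
position: [0.5065, 0.1102, 0.072]
ee_rot: [0.0, 0.996, 0.087, 0.001]
force: [0.8, -0.5, 0.8]
grip_width: -0.0
grip_force: 0.0
t 2.8 pos [0.5065 0.1102 0.072 ] F [ 0.85 -0.5   0.81] w -0.0 tool off [-0.0009 -0.0005  0.026 ] rail angle 9.98 rz -0.0003
```

Well centred. Now down into the pocket and onto the pad, gently.

```bash
python3 drive.py '[0,0,0.3,0,0,0,0,0,0.18,0,0,0,0,0,0.06,0,0,0,0,0,0,0,0,0,0,0,0,0,0,0]'
python3 drive.py '[0,0,0.06,0,0,0,0,0,0,0,0,0,0,0,0,0,0,0]'
```

```text
clock: 3.22
position: [0.5063, 0.1104, 0.0446]
ee_rot: [0.0, 0.996, 0.087, 0.0]
force: [-0.5, 0.2, -0.4]
grip_width: -0.001
grip_force: 0.0
clock: 3.47
position: [0.5067, 0.1105, 0.042]
ee_rot: [0.0, 0.996, 0.087, 0.001]
force: [-0.5, -0.4, 9.1]
grip_width: -0.001
grip_force: 4.4
```

```bash
python3 drive.py '[0,0,0.03,0,0,0,0,0,0,0,0,0,0,0,0,0,0,0]'
```

```text
clock: 3.72
position: [0.5067, 0.1105, 0.0406]
ee_rot: [0.0, 0.996, 0.087, 0.001]
force: [-1.5, -1.3, 9.8]
grip_width: -0.0
grip_force: 4.8
```

```bash
python3 drive.py '[0,0,0.02,0,0,0,0,0,0,0,0,0,0,-0.04,0,0,0,0,0,-0.06,0,0,0,0,0,-0.06,0,0,0,0,0,-0.06,0,0,0,0,0,-0.06,0,0,0,0,0,0,0,0,0,0]'
```

```text
clock: 4.38
position: [0.5042, 0.1246, 0.0397]
ee_rot: [0.0, 0.996, 0.087, 0.001]
force: [-2.5, 0.7, 9.8]
grip_width: 0.002
grip_force: 5.0
```

```bash
python3 drive.py '[0,-0.06,0,0,0,0,0,-0.08,0,0,0,0,0,-0.08,0,0,0,0,0,-0.08,0,0,0,0,0,-0.08,0,0,0,0,0,-0.08,0,0,0,0,0,-0.06,0,0,0,0,0,0,0,0,0,0]'
python3 - <<'E'
from h import *
go([.4763,.2737,.04])
a=[cv2.resize(manip.read_camera(n)['pixels'][y:y+200,x:x+200,::-1],(400,400)) for n,x,y in(('side',150,200),('top',90,150))]
cv2.imwrite('pics/m1.png',np.hstack(a))
E
```

```text
clock: 5.05
position: [0.4996, 0.1504, 0.0398]
ee_rot: [-0.0, 0.996, 0.088, 0.001]
force: [-1.7, -0.1, 9.9]
grip_width: 0.002
grip_force: 5.0
t 5.05 pos [0.4996 0.1504 0.0398] F [-1.68 -0.06  9.89] w 0.002 tool off [-0.0015 -0.1255 -0.0003] rail angle 10.04 rz 0.0007
```

View pics/m1.png

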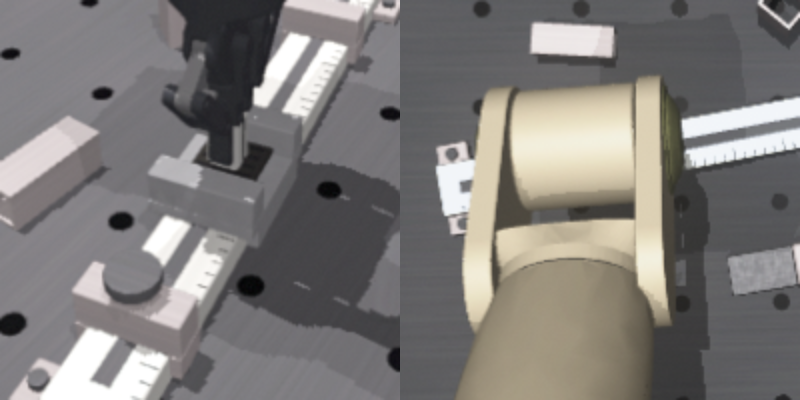

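In the side crop the shut fingers are on the pad at (235,160) and the carriage has moved with them towards the knob at (133,275). About 68 mm remain, so I'll carry on.

Scaled: -0.005 m is -0.1, -0.004 m is -0.08.

```bash
python3 drive.py '[0,-0.08,0,0,0,0,0,-0.1,0,0,0,0,0,-0.1,0,0,0,0,0,-0.1,0,0,0,0,0,-0.1,0,0,0,0,0,-0.1,0,0,0,0,0,-0.1,0,0,0,0,0,-0.08,0,0,0,0]'
python3 drive.py '[0,-0.06,0,0,0,0,0,-0.06,0,0,0,0,0,-0.06,0,0,0,0,0,-0.06,0,0,0,0,0,-0.06,0,0,0,0,0,-0.04,0,0,0,0,0,0,0,0,0,0]'
```

```text
clock: 5.82
position: [0.493, 0.1876, 0.0398]
ee_rot: [0.0, 0.996, 0.087, 0.001]
force: [-1.7, -1.0, 10.0]
grip_width: -0.002
grip_force: 5.0
clock: 6.4
position: [0.4901, 0.2045, 0.0398]
ee_rot: [-0.0, 0.996, 0.087, 0.001]
force: [-1.9, 1.5, 9.4]
grip_width: -0.001
grip_force: 5.0
```

Scaled: -0.002 m is -0.04.

```bash
python3 drive.py '[0,-0.04,0,0,0,0,0,-0.04,0,0,0,0,0,-0.04,0,0,0,0,0,-0.04,0,0,0,0,0,0,0,0,0,0]'
for i in 1; do python3 drive.py '[0,-0.03,0,0,0,0,0,-0.03,0,0,0,0,0,0,0,0,0,0]'; done
python3 drive.py '[0,-0.03,0,0,0,0,0,0,0,0,0,0]'
```

```text
clock: 6.82
position: [0.4886, 0.2123, 0.0398]
ee_rot: [-0.0, 0.996, 0.087, 0.001]
force: [-1.9, 0.2, 9.5]
grip_width: 0.002
grip_force: 5.0
clock: 7.07
position: [0.4881, 0.2151, 0.0398]
ee_rot: [-0.0, 0.996, 0.087, 0.001]
force: [-1.8, -0.2, 9.2]
grip_width: 0.001
grip_force: 5.0
clock: 7.23
position: [0.4879, 0.2166, 0.0398]
ee_rot: [-0.0, 0.996, 0.087, 0.001]
force: [-2.3, -0.4, 9.7]
grip_width: -0.004
grip_force: 5.0
```

Scaled: -0.0015 m is -0.03.

```bash
python3 drive.py '[0,-0.03,0,0,0,0,0,0,0,0,0,0]' | sed -n '2p;4p'
python3 drive.py '[0,-0.03,0,0,0,0,0,0,0,0,0,0]' | sed -n '2p;4p'
```

```text
position: [0.4876, 0.218, 0.0398]
force: [-1.9, -0.9, 9.6]
position: [0.4876, 0.2189, 0.0398]
force: [-0.6, -4.1, 9.9]
```

```bash
python3 - <<'E'
from h import *
a=cv2.resize(manip.read_camera('side')['pixels'][250:400,150:350,::-1],(800,600),interpolation=cv2.INTER_CUBIC)
cv2.imwrite('pics/m2.png',a)
E
```

```text
(no output)
```

View pics/m2.png

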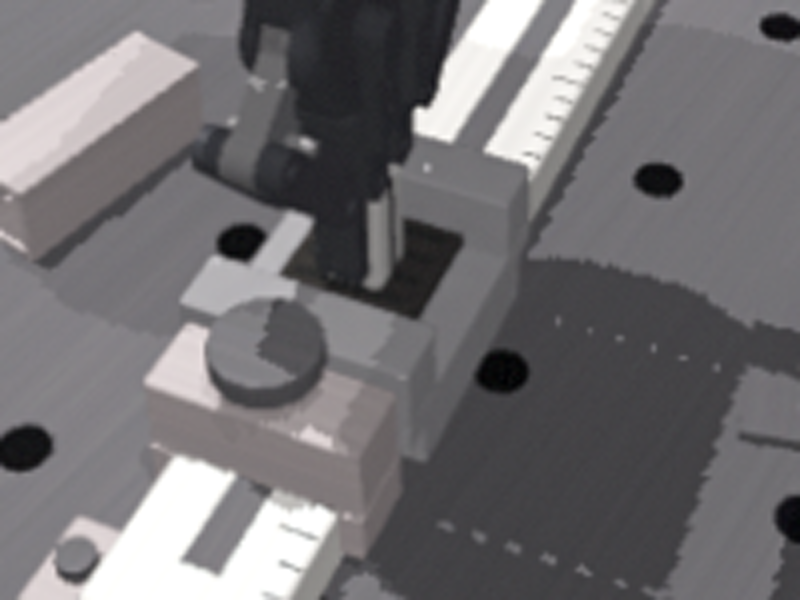

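The carriage cheek now sits against the knobbed block (knob at (265,350), contact edge around (300,330)–(420,390)), and the force along the rail has risen to 4 N. One small nudge to confirm contact.

```bash
python3 drive.py '[0,-0.02,0,0,0,0,0,0,0,0,0,0,0,0,0,0,0,0]' | sed -n '2p;4p'
```

```text
position: [0.4876, 0.2197, 0.0398]
force: [-0.6, -5.4, 8.9]
```

Firm contact at about 5 N. Now lift straight up to release.

Scaled: -0.03 m is -0.6, -0.02 m is -0.4.

```bash
python3 drive.py '[0,0,-0.02,0,0,0,0,0,-0.04,0,0,0,0,0,-0.06,0,0,0,0,0,-0.2,0,0,0,0,0,-0.4,0,0,0,0,0,-0.6,0,0,0,0,0,-0.6,0,0,0,0,0,-0.6,0,0,0]'
python3 drive.py '[0,0.6,-0.2,0,0,0,0,0.7,0,0,0,0,0,0.7,0,0,0,0,0,0.7,0,0,0,0,0,0.7,0,0,0,0,0,0.6,0,0,0,0,0,0,0,0,0,0,0,0,0,0,0,0]'
python3 - <<'E'
from h import *
a=[cv2.resize(manip.read_camera(n)['pixels'][y:y+150,x:x+100,::-1],(400,600),interpolation=cv2.INTER_CUBIC) for n,x,y in(('side',170,250),('top',100,170))]
cv2.imwrite('pics/m3.png',np.hstack(a))
E
```

```text
clock: 8.53
position: [0.4862, 0.2203, 0.1664]
ee_rot: [-0.0, 0.996, 0.087, -0.0]
force: [0.8, -0.1, 0.5]
grip_width: 0.001
grip_force: 0.0
clock: 9.2
position: [0.5214, 0.0223, 0.1748]
ee_rot: [-0.0, 0.996, 0.086, 0.0]
force: [0.8, 1.0, 0.4]
grip_width: 0.007
grip_force: 0.0
```

View pics/m3.png

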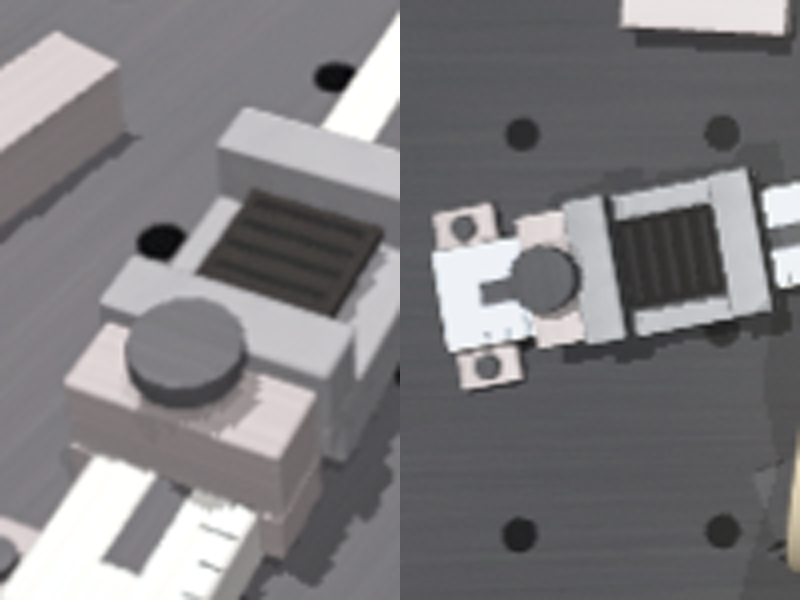

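The carriage is flush against the knobbed stop, with no gap in either view: the knob is at (545,279) and the carriage centre at (668,256) in the top crop. Allowing for parallax, that is about 57 mm centre to centre. The pad is up and the robot is clear.

```bash
python3 -c "
from station import manip
print(manip.finish_job())"
```

```text
the job is handed in; nothing more can be done
None
```

The carriage was pushed with the pad held down until it rested against the knobbed stop, then released; the last pictures show no gap, the pad up and the arm clear, and the job was handed in at about 9 s.

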